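Wedge the power supply tight in its shipping crate

TASK

Brace the finned power supply so that it cannot shift in the open crate: from the rack, stand as many of the plywood spacers as are needed in the gap between the power supply and the timber screwed across the crate, then push the wooden wedge down beside them, thin end first and at least a third of the way down the timber, until you feel the whole stack go tight, firmly but without forcing it. Finish while still holding the wedge there, so that it can be screwed fast; leave the power supply up against its end wall and do not knock the other things about.

Things in the scene. Friction and masses are not known exactly. Their poses are not given: they have to be found in the camera images.
- crate: Open base of a plywood shipping crate, fixed to the bench; outside 174 (its x) x 324 (its y) x 69 mm. Inside 150 x 300 mm; floor 9 mm thick, walls 12 mm thick and standing 60 mm above that floor. Origin at the centre of its underside, on the bench. Its y axis runs along its length, from the power supply's end wall (-y) towards the timber (+y). Its place and yaw vary.
- crate_floor (a point): Centre of the crate's inner floor, 9 mm above the bench; axes as the crate's.
- unit: Finned aluminium power supply, 110 (x) x 130 (y) x 80 mm high, 1.8 kg, loose on the crate floor with its -y end against the end wall of the crate; origin at the centre of its underside (84.7 mm from the crate's centre along -y). Axes as the crate's. It is not to be handled.
- unit_face (a point): Foot of the power supply's flat +y end face, at the middle of its width: one side of the gap. The face is 110 mm wide and 80 mm high. Axes as the crate's.
- timber: Blocking timber screwed across the crate floor, 149 (x) x 45 (y) x 72 mm high above the floor; origin at the centre of its underside, axes as the crate's. Its distance from the power supply differs from crate to crate: the gap between them is 27 to 45 mm wide.
- timber_edge (a point): Middle of the timber's top edge on the gap side, 72 mm above the crate floor; its upright face below is the other side of the gap. Gap width = crate-y distance from unit_face to here.
- rack: Fixed plywood rack, 82 (its x) x 100 (its y) x 56 mm high, floor 6 mm thick, that keeps the spacers and the wedge standing on end. Origin at the centre of its underside. Bays side by side along its y: three of 16 mm for the spacers and, at the +y end, one of 22 mm for the wedge. Place and yaw vary; crate and rack may change sides.
- spacer1: Plywood spacer, 56 mm wide (x), 10 mm thick (y), 125 mm tall (z), 42 g, standing on end in the rack; origin at the centre of its foot. Take it by its 56 mm width near the top; standing in the gap it rises 45 mm above the power supply and 53 mm above the timber. Three alike; 1 or 2 are needed, by the width of the gap, for the wedge to go tight well down.
- spacer2: Second spacer, the same size; origin at the centre of its foot. Standing alone a spacer is easily tipped: leaning more than 0.08 rad it falls over against the other side of the gap, and can be pushed upright again.
- spacer3: Third spacer, the same size; origin at the centre of its foot.
- wedge: Softwood wedge, 60 mm wide (x), 130 mm tall (z), 85 g, standing on its thin end in the rack. Origin at the centre of its foot, which is 8 mm thick (y -4 to +4 mm). Flat upright back at y = -4 mm; the +y face slopes outward, y = 4 mm + z/4 (40 mm thick at the top). It goes between spacers and timber, flat back to the spacers, sloping face (+y) to the timber's top edge.
- wedge_grip (a point): Place to take the wedge by its 60 mm width: 112 mm above its foot and 14 mm to +y of the foot's centre. With its foot d mm below the timber's top the wedge fills 8 + d/4 mm of the gap; the foot meets the crate floor at d = 72. Friction about 0.6, so it does not slip back once tight.
- carton: Bystander: small taped accessory carton, 95 x 58 x 42 mm, in the crate beyond the timber.
- screwdriver: Bystander: black screwdriver, 160 mm long, 26 mm thick, lying on the robot's side of the rack.
- screw_box: Bystander: open cardboard box of screws, 62 x 62 x 32 mm, behind the rack.
- tape_roll: Bystander: roll of brown tape lying flat, 104 mm across, 48 mm high.
- cutter: Bystander: red box cutter, 180 mm long, lying to the right of the work.
- dispenser: Bystander: blue desk tape dispenser, 75 x 210 mm, 127 mm high, at the back.
- tape_gun: Bystander: red hand tape gun lying on its side, about 165 mm long, 55 mm high, at the back.
Things that resemble listed ones, but are neither listed nor needed, are in the scene too. Leave any pink look-alike of the wedge alone. Leave any orange look-alike of the spacer3 alone.

How it is judged (in metres and radians):
On the way:
1. a spacer stands in the gap, let go (((y of spacer1 in the frame of unit_face above 0.002 m and y of spacer1 in the frame of timber_edge below -0.002 m and x of spacer1 in the frame of crate between -0.045 and 0.045 m and z of spacer1 in the frame of crate_floor below 0.006 m and angle between spacer1's own z axis and vertical below 0.15 rad and contact force between the fingers and spacer1 below 0.2 N) or (y of spacer2 in the frame of unit_face above 0.002 m and y of spacer2 in the frame of timber_edge below -0.002 m and x of spacer2 in the frame of crate between -0.045 and 0.045 m and z of spacer2 in the frame of crate_floor below 0.006 m and angle between spacer2's own z axis and vertical below 0.15 rad and contact force between the fingers and spacer2 below 0.2 N) or (y of spacer3 in the frame of unit_face above 0.002 m and y of spacer3 in the frame of timber_edge below -0.002 m and x of spacer3 in the frame of crate between -0.045 and 0.045 m and z of spacer3 in the frame of crate_floor below 0.006 m and angle between spacer3's own z axis and vertical below 0.15 rad and contact force between the fingers and spacer3 below 0.2 N))), for 0.2 s.
At the end, for the whole second after the job is handed in: A spacer stands in the gap; the wedge is upright (0.15 rad) with its foot over 18 mm below the timber's top; the stack bears on timber and power supply with over 3 N each; the power supply is level, within 3 mm of its end wall; the fingers bear on the still wedge with over 2 N (((y of spacer1 in the frame of unit_face above 0.002 m and y of spacer1 in the frame of timber_edge below -0.002 m and x of spacer1 in the frame of crate between -0.045 and 0.045 m and z of spacer1 in the frame of crate_floor below 0.006 m and angle between spacer1's own z axis and vertical below 0.15 rad) or (y of spacer2 in the frame of unit_face above 0.002 m and y of spacer2 in the frame of timber_edge below -0.002 m and x of spacer2 in the frame of crate between -0.045 and 0.045 m and z of spacer2 in the frame of crate_floor below 0.006 m and angle between spacer2's own z axis and vertical below 0.15 rad) or (y of spacer3 in the frame of unit_face above 0.002 m and y of spacer3 in the frame of timber_edge below -0.002 m and x of spacer3 in the frame of crate between -0.045 and 0.045 m and z of spacer3 in the frame of crate_floor below 0.006 m and angle between spacer3's own z axis and vertical below 0.15 rad)) and z of wedge in the frame of timber_edge below -0.018 m and y of wedge in the frame of timber_edge below -0.002 m and y of wedge in the frame of unit_face above 0.002 m and x of wedge in the frame of crate between -0.045 and 0.045 m and angle between wedge's own z axis and vertical below 0.15 rad and (contact force between timber and wedge above 3 N or contact force between timber and spacer1 above 3 N or contact force between timber and spacer2 above 3 N or contact force between timber and spacer3 above 3 N) and (contact force between unit and wedge above 3 N or contact force between unit and spacer1 above 3 N or contact force between unit and spacer2 above 3 N or contact force between unit and spacer3 above 3 N) and y of unit in the frame of crate below -0.0815 m and angle between unit's own z axis and vertical below 0.05 rad and contact force between the fingers and wedge above 2 N and linear speed of wedge below 0.02 m/s); the arm keeps its last pose, push and grip.
It fails at once if the stack is forced: it presses on the timber or the power supply with more than 70 N (contact force between any of timber, unit and wedge above 70 N or contact force between any of timber, unit and spacer1 above 70 N or contact force between any of timber, unit and spacer2 above 70 N or contact force between any of timber, unit and spacer3 above 70 N).
It fails at once if the power supply is tipped (angle between unit's own z axis and vertical above 0.12 rad).
It fails at once if a bystander is knocked more than 40 mm away (distance of any of carton, screwdriver, screw_box, tape_roll, cutter, dispenser, tape_gun from where it was at the start of the episode above 0.04 m).
It also fails if it takes over 72 s, if anything falls off the work surface, if the arm or the gripper's body presses on something with over 40 N, if the wrist force passes 120 N, or if a joint passes its speed limit or range.

ROBOT

A 7-joint arm with a two-finger parallel gripper is mounted at the origin on the work surface. World frame = base frame: x ahead of the robot, y to its left, z up, the work surface at z = 0. Lengths are in m, angles in degrees, forces in N, time in s.
With the tool pointing down it reaches from about 0.4 to 0.925 m from the base axis. Payload 4.1 kg.
Tool frame: the origin (TCP) lies on the centre line of the jaws, within the pads' length; the fingertips stand 17 mm ahead of it and the grasp point (between the pads) lies 2 mm behind it; z points along the fingers, y is the line along which they close (so a half turn about z gives the same grasp; the last joint's range is limited). The gripper opens to 85 mm and grips with 20 to 120 N. Pads are 22 mm wide; open, the fingers measure 114 mm over their backs; the gripper's body (76 mm by 85 mm) begins 54 mm behind the grasp point. The pads swing forward as they close: fully open they stand 13 mm farther back than shut.
Start: joints at [57.41, 22.827, 2.584, 88.041, -1.071, 69.15, -2.905], TCP at [0.294, -0.58, 0.248] pointing down, gripper open.
Joint ranges: [-161.44, 161.44], [-28.35, 127.94], [-78.24, 83.42], [0, 140.83], [-78.03, 258.03], [13.02, 114.36], [-168.23, 168.23]. Speed limits (degrees/s): [147.25, 147.25, 180, 180, 180, 180, 180].

INTERFACE

Orientations are given as a 3x3 rotation matrix whose columns are the frame's x, y, z axes.
In Python, from station import r gives the robot as it stands.
- The arm moves only by the tool carry_out, never from a script. Its argument "deltas" is text: rows parted by semicolons, each of 7 numbers parted by spaces: the shift along the world's x, y, z as a fraction of full scale, then the turn, a rotation vector about the world's x, y, z as a fraction of full scale, then the opening, from -1 (shut) to 1 (fully open), so that 0 is half open. In form: dx dy dz ax ay az jaw; .... A call has 1 to 12 rows; each row is the pose to reach, as a shift and turn from the pose commanded when the call began, turning the shorter way round; what a row does not reach only later rows make up. Full scale, the value 1, is 0.6 m for a shift and 180 degrees for a turn. A row lasts 1/12 s, in which the tool goes at most 41.7 mm and 7.16 degrees, less where a joint would pass 70% of its speed; a pose out of reach is approached as far as the arm can. A call with a number of a shift or a turn outside -1 to 1 is refused whole. A call with a gripper value outside its range is refused whole. The fingers move at their own pace and stop on an object; the grip force is fixed at half the most. Time passes only in rows, so rows that repeat a pose let the fingers close. It gives the time, the measured TCP pose, the force, the opening and the grip force at its end, in the units of the state.
- r.state(): the state, without advancing time (a new reading comes with each control period).
- r.get_image(name): name is "scene" or "top"; returns (picture, depth): 400x640x3 uint8, blue, green, red; 400x640 float32, m along the optical axis (not along the pixel's ray), 0 where there is no reading.
- r.calibration(name): a dict with "fovy" (degrees; the focal length in pixels is half the picture's height over the tangent of half this angle, whatever the lens; pixels are square), "cx", "cy" (the principal point, pixels), "world_from_camera" (4x4, takes a point from camera to world coordinates). Camera axes: x right, y up, looking along -z (the intrinsics and any distortion apply to the point x, -y, -z); pixel columns grow to the right and rows downward; lengths in m; the calibration is good to about 2 mm. A picture is of the moment at which its call begins. calibration takes no time and is no camera call.
- r.close_job(): hands the job in; it is judged then, once.
Trained networks look in the newest picture that a camera, given by its name, has taken for a name from the list of things; names that differ only in an ending like _2 or _b are one class to them, and where a whole thing is asked for, a point or a joint stands for the part that bears it (a point fixed in the world has none). Each returns a list of dicts, best first, with "conf" (0 to 1); they miss things now and then, are a little off and sometimes report something else, mostly with a low value. They report only what shows in the picture. A call takes as long as a camera call. They do not tell look-alikes from the thing itself.
- r.find_in(camera, label): "location" ([x, y, z] in m, in world coordinates, good to about 4 mm: the middle of the surface that is visible of it).
The state is a dict: "t": time; "joint_positions": joint angles; "joint_velocities": joint speeds; "joint_torque": joint torques, N m; "tool_pos": TCP position; "ee_rot": TCP orientation; "ft_force": force on the tool from outside, world axes, zero at the start; "wrist_torque": the same for the moment, N m; "opening": finger opening in m; "finger_force": force on a finger pad.
Only numpy, scipy, OpenCV 4.12 (cv2) and the standard library are available. Lean on these libraries where they do the work, as an engineer would, in place of code of your own. Each camera call takes 0.05 s, during which the arm holds its last target. There are 200 camera calls.

## Working session

There is one attempt and no reset: what is moved stays moved. The work goes in short steps, Python scripts to look and compute and a tool call to move; the robot and the scene stay as the last step left them, time stands still between calls to the robot, and variables do not carry over. Pictures are saved under pics/ and viewed, at most 10 in all, crops included, and the job is handed in when it is done.

Besides the shell and the picture viewer there is one more tool, called as name(argument=value, ...) on one line, values as JSON. carry_out: Moves the arm, as the interface text tells. Shift numbers are shares of 0.6 m and turn numbers shares of 180 degrees, none past 1 either way. Its arguments: {"type":"object","properties":{"deltas":{"type":"string"}},"required":["deltas"]}

```bash
ls; mkdir -p pics; cat > h.py <<'E'
import numpy as np, cv2
from station import r
def world(cam, depth):
    c=r.calibration(cam); H,W=depth.shape
    f=H/2/np.tan(np.radians(c["fovy"]/2)); 
    v,u=np.mgrid[:H,:W]
    P=np.stack([(u-c["cx"])/f*depth,-(v-c["cy"])/f*depth,-depth],-1)
    T=np.array(c["world_from_camera"]); return P@T[:3,:3].T+T[:3,3]
E
python3 - <<'E'
from h import *
for c in ("scene","top"):
    im,d=r.get_image(c); cv2.imwrite(f"pics/{c}0.png",im); np.save(f"{c}0.npy",world(c,d)); k=r.calibration(c); print(k)
    for l in ("spacer1","wedge","unit","timber","rack","crate"):
        print(c,l,[(round(x["conf"],2),np.round(x["location"],3).tolist()) for x in r.find_in(c,l)][:5])
print(r.state())
E
```

```text
pics
{'fovy': 51.11350231124664, 'cx': 314.84399672606355, 'cy': 193.73155557284753, 'world_from_camera': array([[ 0.49552404, -0.64750265,  0.57896136,  1.21725166],
       [ 0.8684228 ,  0.38256261, -0.31541668, -0.4801318 ],
       [-0.01725583,  0.65907979,  0.75187503,  0.95305827],
       [ 0.        ,  0.        ,  0.        ,  1.        ]])}
scene spacer1 [(0.81, [0.558, -0.207, 0.102]), (0.78, [0.406, -0.071, 0.074]), (0.67, [0.555, -0.228, 0.104]), (0.6, [0.557, -0.183, 0.106]), (0.4, [0.776, -0.239, 0.047])]
scene wedge [(0.69, [0.566, -0.152, 0.128]), (0.6, [0.534, -0.378, 0.019]), (0.31, [0.47, -0.24, 0.02])]
scene unit [(0.9, [0.582, 0.12, 0.087])]
scene timber [(0.57, [0.556, 0.231, 0.085])]
scene rack [(0.86, [0.584, -0.206, 0.04])]
scene crate [(0.8, [0.608, 0.161, 0.057]), (0.26, [0.78, -0.24, 0.045])]
{'fovy': 52.98030869906066, 'cx': 315.06633668193035, 'cy': 198.50485742086312, 'world_from_camera': array([[-0.00954447,  0.98271811, -0.18486219,  0.36609117],
       [-0.99951771, -0.00391253,  0.03080644, -0.11011195],
       [ 0.02955076,  0.18506706,  0.98228149
[... 602 characters left out ...]
_velocities': array([ 0.02955237,  0.0134729 , -0.05623792,  0.03604249, -0.15288112,
       -0.00862212,  0.1557788 ]), 'joint_torque': array([-4.48496594e-04, -4.74876022e+01,  1.36279821e+00, -2.54468054e+01,
        1.16682213e-02,  6.65054740e-04, -1.91498452e-05]), 'tool_pos': array([ 0.29430703, -0.57961006,  0.24840056]), 'ee_rot': array([[ 8.91638562e-01,  4.52747906e-01,  8.85106636e-05],
       [ 4.52747915e-01, -8.91638542e-01, -1.87757827e-04],
       [-6.08744396e-06,  2.07485137e-04, -9.99999978e-01]]), 'ft_force': array([ 0.69696011,  0.89223944, -0.34641305]), 'wrist_torque': array([ 0.01271941, -0.00888685, -0.01428001]), 'finger_force': 0.0, 'opening': 0.08530599470920991}
```

View pics/scene0.png

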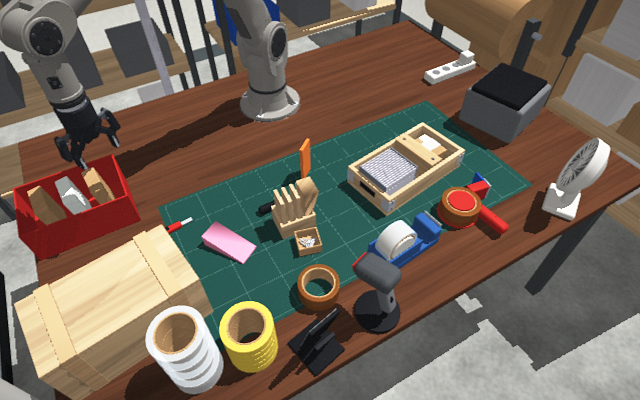

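View pics/top0.png

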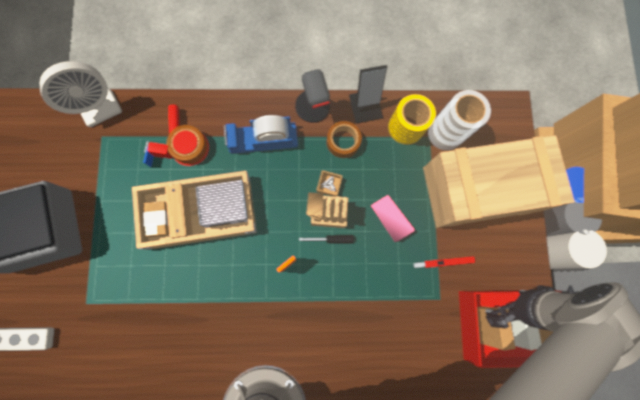

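The top view shows the crate at (193,208), with the unit on the right at (222,203) and the timber at (177,208), and the rack at (328,210). In the scene view, wedge candidates are the rack wedge (310,190) and the pink look-alike (228,242). Spacer candidates are the three in the rack (280–298,193) and the orange look-alike (305,158). I choose the ones in the rack and will check that in a crop.

```bash
cat > geo.py <<'E'
from h import *
for c in ("top","scene"):
    P=np.load(c+"0.npy"); 
    def rect(m,n):
        q=P[m][:,:2].astype(np.float32)
        if len(q)<15: print(c,n,len(q)); return
        (cx,cy),(w,h),a=cv2.minAreaRect(q*1000); print(c,n,len(q),"c",round(cx,1),round(cy,1),"wh",round(w,1),round(h,1),"ang",round(a,2),"medz",round(np.median(P[m][:,2]),4))
    x,y,z=P[...,0],P[...,1],P[...,2]
    cr=(abs(x-.55)<.13)&(y>0.0)&(y<.37)
    rk=(abs(x-.54)<.07)&(y>-.28)&(y<-.11)
    rect(cr&(z>.060)&(z<.074),"crate rim")
    rect(cr&(z>.04)&(z<.074),"crate out")
    rect(cr&(z>.083)&(y<.21),"unit top")
    rect(cr&(z>.076)&(z<.087)&(y>.2)&(y<.28),"timber")
    rect(rk&(z>.048)&(z<.062),"rack rim")
    rect(rk&(z>.115),"sp+wedge")
    for k in range(4):
        m=rk&(z>.118)&(abs(y-[-.2235,-.197,-.172,-.148][k])<.011)
        rect(m,f"item{k}")
E
python3 geo.py
python3 - <<'E'
import cv2
a=cv2.imread('pics/scene0.png')[120:280,220:480]; b=cv2.imread('pics/top0.png')[160:260,120:380]
cv2.imwrite('pics/crop.png',cv2.vconcat([cv2.resize(a,(780,330),interpolation=2) if 0 else cv2.resize(a,(520,320),interpolation=2),cv2.resize(b,(520,200),interpolation=2)]))
E
```

```text
top crate rim 2218 c 552.2 201.0 wh 175.6 326.6 ang 8.36 medz 0.0692
top crate out 3553 c 551.6 200.9 wh 176.9 327.0 ang 8.34 medz 0.0665
top unit top 891 c 566.5 117.3 wh 108.5 131.3 ang 8.57 medz 0.0868
top timber 866 c 545.4 244.5 wh 149.1 46.7 ang 8.34 medz 0.0817
top rack rim 301 c 547.1 -188.2 wh 99.0 82.8 ang 85.04 medz 0.0564
top sp+wedge 604 c 549.0 -176.1 wh 105.8 62.3 ang 84.9 medz 0.1345
top item0 86 c 543.4 -223.7 wh 10.1 55.4 ang 85.03 medz 0.1315
top item1 78 c 545.6 -201.3 wh 8.4 56.3 ang 88.82 medz 0.1316
top item2 97 c 549.6 -171.6 wh 19.6 63.6 ang 89.26 medz 0.1322
top item3 189 c 551.4 -148.4 wh 21.4 60.3 ang 89.67 medz 0.1364
scene crate rim 1574 c 551.4 201.1 wh 179.5 329.7 ang 8.17 medz 0.0688
scene crate out 2945 c 551.6 201.4 wh 180.8 329.7 ang 8.39 medz 0.0615
scene unit top 885 c 566.7 117.7 wh 111.3 134.0 ang 9.3 medz 0.0864
scene timber 553 c 546.1 244.3 wh 151.6 50.5 ang 6.89 medz 0.0818
scene rack rim 370 c 548.3 -187.2 wh 100.7 84.5 ang 84.87 medz 0.0558
scene sp+wedge 664 c 549.8 -175.3 wh 107.2 64.6 ang 84.92 medz 0.1324
scene item0 91 c 544.3 -222.8 wh 10.9 56.9 ang 85.83 medz 0.1307
scene item1 86 c 546.6 -201.7 wh 10.3 55.9 ang 86.58 medz 0.1308
scene item2 122 c 549.3 -172.0 wh 21.7 64.5 ang 89.8 medz 0.1309
scene item3 180 c 552.5 -148.1 wh 65.1 21.8 ang 0.38 medz 0.136
```

View pics/crop.png

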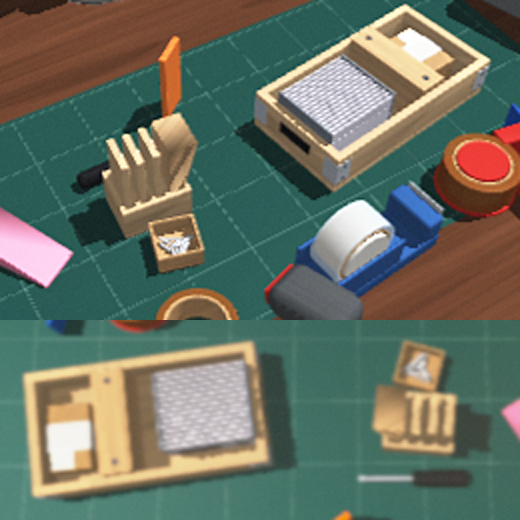

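The crop confirms it: the real spacers and the wooden wedge stand in the rack, and the pink and orange look-alikes lie apart. Gap is about 41 mm, so two spacers are needed, which puts the wedge about 52 mm down.

carry_out(deltas="0.416 0.593 0 0 0 0.323 1;0.416 0.593 0 0 0 0.323 1;0.416 0.593 0 0 0 0.323 1;0.416 0.593 0 0 0 0.323 1;0.416 0.593 0 0 0 0.323 1;0.416 0.593 0 0 0 0.323 1;0.416 0.593 0 0 0 0.323 1;0.416 0.593 0 0 0 0.323 1;0.416 0.593 0 0 0 0.323 1;0.416 0.593 0 0 0 0.323 1;0.416 0.593 0 0 0 0.323 1;0.416 0.593 0 0 0 0.323 1")

```text
t: 1.7
tool_pos: [0.5474, -0.2169, 0.2487]
ee_rot: [[0.076, 0.997, 0.003], [0.997, -0.076, 0.003], [0.003, 0.002, -1.0]]
ft_force: [0.2, -0.0, -0.0]
opening: 0.0852
finger_force: 0.0
```

carry_out(deltas="0 0 -0.06 0 0 0 1;0 0 -0.12 0 0 0 1;0 0 -0.18 0 0 0 1;0 0 -0.226 0 0 0 1;0 0 -0.226 0 0 0 1;0 0 -0.226 0 0 0 1")

```text
t: 2.2
tool_pos: [0.5426, -0.2245, 0.1118]
ee_rot: [[0.087, 0.996, -0.003], [0.996, -0.087, 0.001], [0.0, -0.003, -1.0]]
ft_force: [-0.0, 0.2, 0.2]
opening: 0.0854
finger_force: 0.0
```

carry_out(deltas="0 0 0 0 0 0 -1;0 0 0 0 0 0 -1;0 0 0 0 0 0 -1;0 0 0 0 0 0 -1;0 0 0 0 0 0 -1;0 0 0 0 0 0 -1;0 0 0 0 0 0 -1;0 0 0 0 0 0 -1")

```text
t: 2.87
tool_pos: [0.5454, -0.2246, 0.1156]
ee_rot: [[0.086, 0.996, 0.004], [0.996, -0.086, -0.002], [-0.002, 0.004, -1.0]]
ft_force: [-1.9, 0.6, 6.6]
opening: 0.0549
finger_force: 62.6
```

carry_out(deltas="0 0 0.05 0 0 0 -1;0 0 0.11 0 0 0 -1;0 0 0.17 0 0 0 -1;0 0 0.23 0 0 0 -1;0 0 0.262 0 0 0 -1;0 0.05 0.262 0 0 0.02 -1;0.003 0.11 0.262 0 0 0.04 -1;0.005 0.17 0.262 0 0 0.06 -1;0.007 0.23 0.262 0 0 0.074 -1;0.009 0.29 0.262 0 0 0.074 -1;0.011 0.35 0.262 0 0 0.074 -1;0.012 0.41 0.262 0 0 0.074 -1")

```text
t: 3.87
tool_pos: [0.5513, 0.0239, 0.2714]
ee_rot: [[-0.146, 0.989, 0.003], [0.989, 0.146, -0.0], [-0.001, 0.003, -1.0]]
ft_force: [0.9, -0.4, -0.1]
opening: 0.0549
finger_force: 63.5
```

carry_out(deltas="0.001 0.06 0 0 0 0 -1;0.002 0.12 0 0 0 0 -1;0.003 0.18 0 0 0 0 -1;0.004 0.24 0 0 0 0 -1;0.004 0.277 0 0 0 0 -1;0.004 0.277 0 0 0 0 -1;0.004 0.277 0 0 0 0 -1;0.004 0.277 0 0 0 0 -1")

```text
t: 4.53
tool_pos: [0.5539, 0.1873, 0.2705]
ee_rot: [[-0.145, 0.989, 0.001], [0.989, 0.145, -0.001], [-0.001, 0.001, -1.0]]
ft_force: [0.6, -1.2, -0.3]
opening: 0.0549
finger_force: 63.5
```

```bash
cat > look.py <<'E'
from h import *
import sys
n=sys.argv[1]
for c in ("scene","top"):
    im,d=r.get_image(c); cv2.imwrite(f"pics/{c}{n}.png",im); np.save(f"{c}{n}.npy",world(c,d))
s=r.state(); print(s["t"],np.round(s["tool_pos"],4),np.round(s["ee_rot"],3).tolist(),np.round(s["ft_force"],2),s["opening"])
u=np.array([.9894,.1452]);v=np.array([-.1452,.9894])
for c in("scene","top"):
    P=np.load(f"{c}{n}.npy").copy(); q=P[...,:2]-[.5518,.2011]; 
    np.save(f"{c}{n}_c.npy",np.dstack([q@u,q@v,P[...,2]]))
E
python3 look.py 1; python3 - <<'E'
import cv2
a=cv2.imread('pics/scene1.png')[60:240,260:500]
cv2.imwrite('pics/crop1.png',cv2.resize(a,(800,600),interpolation=2))
E
```

```text
4.6333 [0.554  0.1863 0.2702] [[-0.143, 0.99, 0.001], [0.99, 0.143, -0.001], [-0.001, 0.001, -1.0]] [-0.15 -0.11 -0.59] 0.055063248426933685
```

View pics/crop1.png

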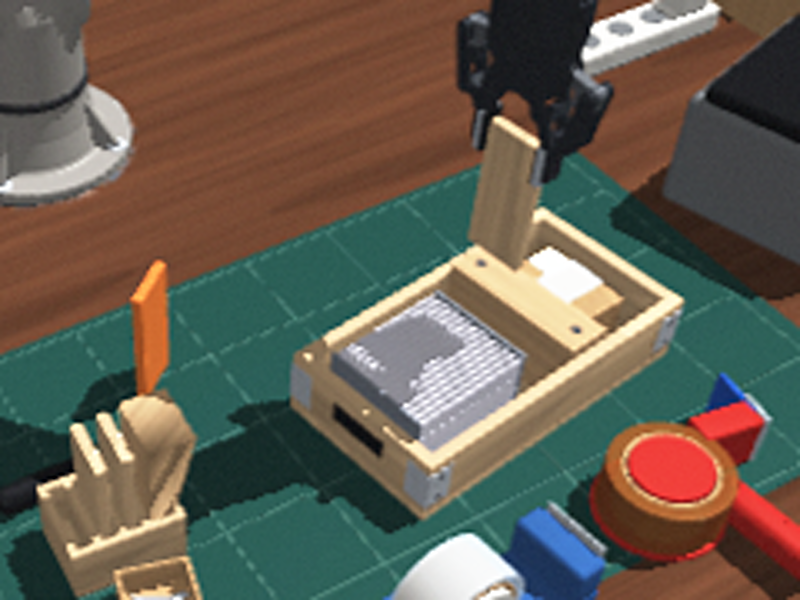

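The crop shows the spacer held upright at (505,190) above the gap, two spacers left in the rack and the gap clear. Next I measure the spacer face in crate axes.

```bash
python3 - <<'E'
import numpy as np
Q=np.load("scene1_c.npy"); a=(abs(Q[...,0])<.022)&(Q[...,1]>-.035)&(Q[...,1]<.02)
for lo,hi in((.17,.19),(.2,.22),(.23,.25),(.25,.265)):
    m=a&(Q[...,2]>lo)&(Q[...,2]<hi)
    for s in(-.015,.0,.015):
        k=m&(abs(Q[...,0]-s)<.006); print(lo,s,k.sum(),np.round(np.median(Q[k][:,1])*1000,1))
a=(abs(Q[...,1])<.05)&(Q[...,2]>.155)&(Q[...,2]<.26)&(abs(Q[...,0])<.034); print("foot z",np.round(Q[a][:,2].min(),4),"x range",np.percentile(Q[a][:,0],[1,99]))
# gap at two heights, scene floor view/ unit face edges in both
for c in("scene0","top0"):
    P=np.load(c+".npy"); q=P[...,:2]-[.5518,.2011]; U=q@[.9894,.1452];V=q@[-.1452,.9894];Z=P[...,2]
    for s in(-.03,0,.03):
        k=(abs(U-s)<.01); e=V[k&(Z>.083)&(V<.01)&(V>-.06)].max(); t=V[k&(Z>.077)&(V>.005)&(V<.06)].min(); print(c,s,"unit edge",round(e*1000,1),"timber edge",round(t*1000,1))
E
```

```text
0.17 -0.015 17 -16.7
0.17 0.0 19 -16.2
0.17 0.015 21 -17.6
0.2 -0.015 21 -16.6
0.2 0.0 19 -17.6
0.2 0.015 19 -18.1
0.23 -0.015 21 -16.8
0.23 0.0 19 -16.8
0.23 0.015 23 -16.9
0.25 -0.015 13 -17.0
0.25 0.0 19 -16.4
0.25 0.015 14 -17.3
foot z 0.161 x range [-0.02979142  0.02725214]
scene0 -0.03 unit edge -18.5 timber edge 19.4
scene0 0 unit edge -17.8 timber edge 20.6
scene0 0.03 unit edge -17.2 timber edge 19.9
top0 -0.03 unit edge -20.9 timber edge 20.8
top0 0 unit edge -19.4 timber edge 20.6
top0 0.03 unit edge -19.9 timber edge 20.5
```

carry_out(deltas="0 0 -0.05 0 0 0 -1;0 0 -0.1 0 0 0 -1;0 0 -0.14 0 0 0 -1;0 0 -0.18 0 0 0 -1;0 0 -0.21 0 0 0 -1;0 0 -0.235 0 0 0 -1;0 0 -0.248 0 0 0 -1;0 0 -0.248 0 0 0 -1;0 0 -0.248 0 0 0 -1")

```text
t: 5.38
tool_pos: [0.5541, 0.1876, 0.1215]
ee_rot: [[-0.144, 0.99, 0.001], [0.99, 0.144, -0.0], [-0.0, 0.001, -1.0]]
ft_force: [0.3, 0.4, -0.5]
opening: 0.0551
finger_force: 63.4
```

carry_out(deltas="0 0 -0.002 0 0 0 -1;0 0 -0.004 0 0 0 -1;0 0 -0.005 0 0 0 -1;0 0 -0.005 0 0 0 -1")

```text
t: 5.72
tool_pos: [0.5539, 0.1885, 0.1187]
ee_rot: [[-0.146, 0.989, 0.001], [0.989, 0.146, 0.0], [-0.0, 0.001, -1.0]]
ft_force: [0.2, 0.6, 1.0]
opening: 0.0549
finger_force: 63.6
```

carry_out(deltas="0 0 -0.0015 0 0 0 -1;0 0 -0.003 0 0 0 -1;0 0 -0.003 0 0 0 -1")

```text
t: 5.97
tool_pos: [0.5539, 0.1889, 0.1186]
ee_rot: [[-0.146, 0.989, 0.001], [0.989, 0.146, -0.0], [-0.0, 0.001, -1.0]]
ft_force: [-3.5, -2.0, 12.2]
opening: 0.0548
finger_force: 64.8
```

carry_out(deltas="0 0 0.002 0 0 0 -1;0 0 0.002 0 0 0 0.5;0 0 0.002 0 0 0 1;0 0 0.002 0 0 0 1;0 0 0.002 0 0 0 1;0 0 0.002 0 0 0 1;0 0 0.002 0 0 0 1;0 0 0.04 0 0 0 1;0 0 0.1 0 0 0 1;0 0 0.17 0 0 0 1;0 0 0.24 0 0 0 1;0 0 0.24 0 0 0 1")

```text
t: 6.97
tool_pos: [0.5576, 0.191, 0.2694]
ee_rot: [[-0.146, 0.989, 0.015], [0.989, 0.146, 0.005], [0.003, 0.016, -1.0]]
ft_force: [1.2, 0.7, 1.3]
opening: 0.0856
finger_force: 0.0
```

```bash
python3 look.py 2; cat > chk.py <<'E'
import numpy as np,sys
n=sys.argv[1]
Q=np.load(f"scene{n}_c.npy"); 
for lo,hi in((.085,.1),(.1,.112),(.112,.124),(.124,.132)):
    k=(abs(Q[...,0])<.024)&(Q[...,1]>-.03)&(Q[...,1]<.03)&(Q[...,2]>lo)&(Q[...,2]<hi); 
    if k.any(): print(lo,k.sum(),np.round(np.percentile(Q[k][:,1],[5,50,95])*1000,1))
for c in("scene","top"):
    Q=np.load(f"{c}{n}_c.npy"); k=(abs(Q[...,0])<.04)&(Q[...,1]>-.04)&(Q[...,1]<.035)&(Q[...,2]>.128)&(Q[...,2]<.145)
    if k.any(): print(c,"top",k.sum(),np.round(np.median(Q[k],0)*1000,1),np.round(np.percentile(Q[k],[2,98],0)*1000,1).tolist())
E
python3 chk.py 2
```

```text
7.0667 [0.5546 0.1891 0.2626] [[-0.146, 0.989, 0.005], [0.989, 0.146, 0.001], [0.001, 0.005, -1.0]] [-0.02 -0.77 -1.04] 0.08578994440091944
0.085 89 [-26.7 -16.6 -13.1]
0.1 38 [-18.2 -15.4 -12.6]
0.112 43 [-18.3 -15.1 -12.9]
0.124 31 [-17.2 -15.4 -12.9]
scene top 70 [ -0.9 -13.7 134. ] [[-28.4, -17.8, 128.9], [25.2, -5.6, 138.1]]
top top 89 [ -3.9 -12.7 134.5] [[-30.8, -17.3, 129.8], [23.0, -7.3, 138.0]]
```

carry_out(deltas="-0.002 -0.06 0 0 0 -0.02 1;-0.003 -0.12 0 0 0 -0.04 1;-0.004 -0.18 0 0 0 -0.06 1;-0.005 -0.25 0 0 0 -0.074 1;-0.006 -0.32 0 0 0 -0.074 1;-0.007 -0.39 0 0 0 -0.074 1;-0.008 -0.46 0 0 0 -0.074 1;-0.01 -0.53 0 0 0 -0.074 1;-0.011 -0.59 0 0 0 -0.074 1;-0.012 -0.648 0 0 0 -0.074 1;-0.012 -0.648 0 0 0 -0.074 1;-0.012 -0.648 -0.03 0 0 -0.074 1")

```text
t: 8.07
tool_pos: [0.5467, -0.2043, 0.243]
ee_rot: [[0.093, 0.996, 0.003], [0.996, -0.093, -0.002], [-0.002, 0.003, -1.0]]
ft_force: [0.9, 0.9, 0.1]
opening: 0.0852
finger_force: 0.0
```

carry_out(deltas="0 0 -0.06 0 0 0 1;0 0 -0.12 0 0 0 1;0 0 -0.17 0 0 0 1;0 0 -0.204 0 0 0 1;0 0 -0.216 0 0 0 1;0 0 -0.216 0 0 0 1;0 0 -0.216 0 0 0 1")

```text
t: 8.65
tool_pos: [0.5463, -0.2002, 0.1126]
ee_rot: [[0.086, 0.996, -0.001], [0.996, -0.086, 0.0], [0.0, -0.001, -1.0]]
ft_force: [0.4, -0.6, 0.3]
opening: 0.0852
finger_force: 0.0
```

carry_out(deltas="0 0 0 0 0 0 -1;0 0 0 0 0 0 -1;0 0 0 0 0 0 -1;0 0 0 0 0 0 -1;0 0 0 0 0 0 -1;0 0 0 0 0 0 -1;0 0 0 0 0 0 -1;0 0 0 0 0 0 -1")

```text
t: 9.32
tool_pos: [0.5473, -0.2008, 0.1146]
ee_rot: [[0.086, 0.996, 0.003], [0.996, -0.086, -0.001], [-0.001, 0.003, -1.0]]
ft_force: [-1.7, 0.8, 6.4]
opening: 0.0551
finger_force: 63.1
```

carry_out(deltas="0 0 0.05 0 0 0 -1;0 0 0.11 0 0 0 -1;0 0 0.17 0 0 0 -1;0 0 0.23 0 0 0 -1;0 0 0.262 0 0 0 -1;0 0.05 0.262 0 0 0.02 -1;0.003 0.11 0.262 0 0 0.04 -1;0.005 0.17 0.262 0 0 0.06 -1;0.006 0.23 0.262 0 0 0.074 -1;0.007 0.29 0.262 0 0 0.074 -1;0.008 0.35 0.262 0 0 0.074 -1;0.008 0.41 0.262 0 0 0.074 -1")

```text
t: 10.32
tool_pos: [0.5509, 0.0472, 0.2704]
ee_rot: [[-0.145, 0.989, 0.001], [0.989, 0.145, -0.0], [-0.0, 0.001, -1.0]]
ft_force: [0.3, -1.2, 0.3]
opening: 0.0551
finger_force: 63.5
```

carry_out(deltas="0 0.06 0 0 0 0 -1;0 0.12 0 0 0 0 -1;0 0.18 0 0 0 0 -1;0 0.23 0 0 0 0 -1;0 0.257 0 0 0 0 -1;0 0.257 0 0 0 0 -1;0 0.257 0 0 0 0 -1;0 0.257 0 0 0 0 -1;0 0.257 0 0 0 0 -1")

```text
t: 11.07
tool_pos: [0.5516, 0.1977, 0.2699]
ee_rot: [[-0.143, 0.99, 0.0], [0.99, 0.143, -0.001], [-0.001, 0.0, -1.0]]
ft_force: [0.2, 0.3, 0.1]
opening: 0.0551
finger_force: 63.4
```

```bash
python3 look.py 3;python3 chk.py 3; python3 - <<'E'
import numpy as np
Q=np.load("scene3_c.npy"); a=(abs(Q[...,0])<.022)&(Q[...,1]>-.035)&(Q[...,1]<.02)
for lo,hi in((.17,.19),(.2,.22),(.23,.25),(.25,.265)):
    k=a&(Q[...,2]>lo)&(Q[...,2]<hi); print(lo,k.sum(),np.round(np.median(Q[k][:,1])*1000,1))
a=(abs(Q[...,1])<.05)&(Q[...,2]>.155)&(Q[...,2]<.26)&(abs(Q[...,0])<.034); print("foot z",np.round(Q[a][:,2].min(),4),"x range",np.percentile(Q[a][:,0],[1,99]))
E
```

```text
11.1667 [0.5515 0.198  0.27  ] [[-0.143, 0.99, 0.0], [0.99, 0.143, -0.001], [-0.001, 0.0, -1.0]] [-0.14 -0.2  -0.17] 0.05484079110019208
0.085 89 [-25.8 -16.3 -12. ]
0.1 35 [-18.  -15.3 -13. ]
0.112 43 [-17.5 -15.9 -13.5]
0.124 28 [-17.4 -15.5 -13.7]
scene top 73 [ -0.4 -13.2 133.8] [[-29.8, -17.5, 128.2], [24.5, -6.0, 137.0]]
top top 89 [ -3.4 -12.5 134.3] [[-30.6, -17.4, 130.0], [23.9, -7.6, 137.5]]
0.17 73 -9.0
0.2 78 -9.3
0.23 81 -9.0
0.25 61 -8.6
foot z 0.1608 x range [-0.029642    0.02683637]
```

carry_out(deltas="-0.001 0.006 0 0 0 0 -1;-0.001 0.006 0 0 0 0 -1;-0.001 0.006 -0.05 0 0 0 -1;-0.001 0.006 -0.1 0 0 0 -1;-0.001 0.006 -0.14 0 0 0 -1;-0.001 0.006 -0.18 0 0 0 -1;-0.001 0.006 -0.21 0 0 0 -1;-0.001 0.006 -0.235 0 0 0 -1;-0.001 0.006 -0.248 0 0 0 -1;-0.001 0.006 -0.252 0 0 0 -1;-0.001 0.006 -0.254 0 0 0 -1;-0.001 0.006 -0.254 0 0 0 -1")

```text
t: 12.17
tool_pos: [0.5503, 0.2051, 0.1199]
ee_rot: [[-0.146, 0.989, 0.0], [0.989, 0.146, 0.001], [0.001, 0.0, -1.0]]
ft_force: [-4.7, -0.2, 11.0]
opening: 0.0548
finger_force: 70.3
```

carry_out(deltas="0 0 0.003 0 0 0 -1;0 0 0.003 0 0 0 0.5;0 0 0.003 0 0 0 1;0 0 0.003 0 0 0 1;0 0 0.003 0 0 0 1;0 0 0.003 0 0 0 1;0 0 0.003 0 0 0 1;0 0 0.04 0 0 0 1;0 0 0.1 0 0 0 1;0 0 0.17 0 0 0 1;0 0 0.24 0 0 0 1;0 0 0.24 0 0 0 1")

```text
t: 13.17
tool_pos: [0.5546, 0.2061, 0.2706]
ee_rot: [[-0.146, 0.989, 0.015], [0.989, 0.146, 0.006], [0.003, 0.015, -1.0]]
ft_force: [0.1, 0.7, 1.2]
opening: 0.0852
finger_force: 0.0
```

```bash
python3 look.py 4;python3 chk.py 4; python3 - <<'E'
from h import *
for c in("scene","top"):
    P=np.load(c+"4.npy")-[.5477,-.1877,0]; a=np.radians(-5); X=P[...,0]*np.cos(a)+P[...,1]*np.sin(a); Y=-P[...,0]*np.sin(a)+P[...,1]*np.cos(a); Z=P[...,2]
    k=(abs(X)<.045)&(Y>.018)&(Y<.1)&(Z>.13)&(Z<.143)
    print(c,"wedge top Y",np.round(np.percentile(Y[k],[2,50,98])*1000,1),"X",np.round(np.percentile(X[k],[2,98])*1000,1))
    Q=np.load(c+"4_c.npy"); k=(abs(Q[...,0])<.02)&(abs(Q[...,1])<.03)&(Q[...,2]>.13)&(Q[...,2]<.14)
    print(np.histogram(Q[k][:,1]*1000,np.arange(-22,22,2)))
E
python3 - <<'E'
import cv2
a=cv2.imread('pics/scene4.png')[100:230,330:480];b=cv2.imread('pics/top4.png')[160:260,120:270]
cv2.imwrite('pics/crop4.png',cv2.hconcat([cv2.resize(a,(400,400),interpolation=2),cv2.resize(b,(400,400),interpolation=2)]))
E
```

```text
13.2667 [0.5515 0.2041 0.2638] [[-0.146, 0.989, 0.005], [0.989, 0.146, 0.001], [0.001, 0.005, -1.0]] [-0.74  0.05 -0.14] 0.08544360783199456
0.085 87 [-26.6 -18.3  -8.4]
0.1 43 [-19.6 -17.   -4.5]
0.112 47 [-19.8 -17.3  -4.1]
0.124 42 [-19.1 -16.4  -0.2]
scene top 139 [ -2.7  -7.5 133.8] [[-29.3, -19.5, 128.7], [24.5, 6.4, 137.2]]
top top 183 [ -4.2  -5.2 134.1] [[-30.5, -18.3, 128.6], [23.2, 5.5, 138.4]]
scene wedge top Y [24.8 44.5 65.2] X [-28.3  31.3]
(array([ 2,  9,  8,  8,  4, 10,  4,  1,  6, 10,  6,  6,  4,  6,  5,  1,  0,
        0,  0,  0,  0]), array([-22, -20, -18, -16, -14, -12, -10,  -8,  -6,  -4,  -2,   0,   2,
         4,   6,   8,  10,  12,  14,  16,  18,  20]))
top wedge top Y [24.9 44.2 63.8] X [-28.7  29.3]
(array([ 0,  4, 12, 12,  8, 12, 12,  0,  7,  7, 13, 11,  9,  9,  0,  0,  0,
        0,  0,  0,  0]), array([-22, -20, -18, -16, -14, -12, -10,  -8,  -6,  -4,  -2,   0,   2,
         4,   6,   8,  10,  12,  14,  16,  18,  20]))
```

View pics/crop4.png

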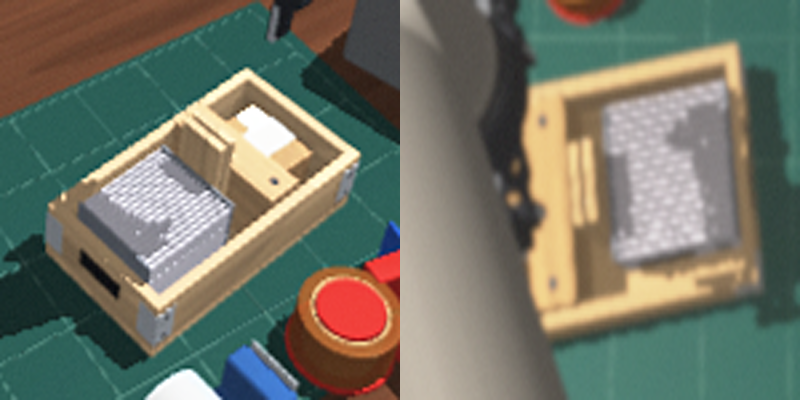

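The crop shows both spacers standing upright and parallel in the gap, at (205,140) in the left half and (580,180) in the right. Next I fetch the wedge.

carry_out(deltas="0.001 -0.06 0 0 0 -0.02 1;0.002 -0.12 0 0 0 -0.04 1;0.003 -0.18 0 0 0 -0.06 1;0.003 -0.25 0 0 0 -0.074 1;0.003 -0.32 0 0 0 -0.074 1;0.003 -0.39 0 0 0 -0.074 1;0.003 -0.46 0 0 0 -0.074 1;0.003 -0.52 0 0 0 -0.074 1;0.003 -0.56 0 0 0 -0.074 1;0.003 -0.581 0 0 0 -0.074 1;0.003 -0.581 0 0 0 -0.074 1;0.003 -0.581 -0.03 0 0 -0.074 1")

```text
t: 14.27
tool_pos: [0.5542, -0.1443, 0.2455]
ee_rot: [[0.086, 0.996, 0.005], [0.996, -0.086, 0.0], [0.001, 0.005, -1.0]]
ft_force: [0.0, 0.3, 0.2]
opening: 0.0855
finger_force: 0.0
```

carry_out(deltas="0 0 -0.06 0 0 0 1;0 0 -0.12 0 0 0 1;0 0 -0.17 0 0 0 1;0 0 -0.2 0 0 0 1;0 0 -0.213 0 0 0 1;0 0 -0.213 0 0 0 1;0 0 -0.213 0 0 0 1")

```text
t: 14.85
tool_pos: [0.5529, -0.1435, 0.1162]
ee_rot: [[0.084, 0.996, 0.001], [0.996, -0.084, 0.001], [0.001, 0.001, -1.0]]
ft_force: [0.8, -0.0, 0.4]
opening: 0.0852
finger_force: 0.0
```

carry_out(deltas="0 0 0 0 0 0 -1;0 0 0 0 0 0 -1;0 0 0 0 0 0 -1;0 0 0 0 0 0 -1;0 0 0 0 0 0 -1;0 0 0 0 0 0 -1;0 0 0 0 0 0 -1;0 0 0 0 0 0 -1")

```text
t: 15.52
tool_pos: [0.5536, -0.1451, 0.1176]
ee_rot: [[0.086, 0.996, 0.003], [0.996, -0.086, -0.0], [-0.0, 0.003, -1.0]]
ft_force: [-0.9, 0.8, 5.7]
opening: 0.0593
finger_force: 64.9
```

carry_out(deltas="0 0 0.05 0 0 0 -1;0 0 0.11 0 0 0 -1;0 0 0.17 0 0 0 -1;0 0 0.23 0 0 0 -1;0 0 0.265 0 0 0 -1;0 0.05 0.265 0 0 0.02 -1;-0.001 0.11 0.265 0 0 0.04 -1;-0.002 0.17 0.265 0 0 0.06 -1;-0.003 0.23 0.265 0 0 0.074 -1;-0.004 0.29 0.265 0 0 0.074 -1;-0.005 0.35 0.265 0 0 0.074 -1;-0.006 0.41 0.265 0 0 0.074 -1")

```text
t: 16.52
tool_pos: [0.5483, 0.1022, 0.2751]
ee_rot: [[-0.145, 0.989, 0.001], [0.989, 0.145, -0.0], [-0.0, 0.001, -1.0]]
ft_force: [-0.5, -0.5, -1.7]
opening: 0.059
finger_force: 65.2
```

carry_out(deltas="0 0.05 0 0 0 0 -1;-0.001 0.1 0 0 0 0 -1;-0.002 0.15 0 0 0 0 -1;-0.003 0.19 0 0 0 0 -1;-0.003 0.21 0 0 0 0 -1;-0.003 0.21 0 0 0 0 -1;-0.003 0.21 0 0 0 0 -1;-0.003 0.21 0 0 0 0 -1;-0.003 0.21 0 0 0 0 -1")

```text
t: 17.27
tool_pos: [0.5476, 0.2241, 0.2746]
ee_rot: [[-0.142, 0.99, 0.0], [0.99, 0.142, -0.002], [-0.002, -0.0, -1.0]]
ft_force: [-0.2, 0.2, -0.4]
opening: 0.0589
finger_force: 65.2
```

```bash
python3 look.py 5;python3 chk.py 5; python3 - <<'E'
import numpy as np
Q=np.load("scene5_c.npy"); a=(abs(Q[...,0])<.022)&(Q[...,1]>-.03)&(Q[...,1]<.04)
for lo,hi in((.17,.19),(.19,.21),(.21,.23),(.23,.25),(.25,.28)):
    k=a&(Q[...,2]>lo)&(Q[...,2]<hi); print(lo,k.sum(),np.round(np.median(Q[k][:,1])*1000,1))
a=(abs(Q[...,1])<.05)&(Q[...,2]>.145)&(Q[...,2]<.25)&(abs(Q[...,0])<.034); print("foot z",np.round(Q[a][:,2].min(),4),"x range",np.percentile(Q[a][:,0],[1,99]))
E
```

```text
17.3667 [0.5474 0.2249 0.2747] [[-0.143, 0.99, 0.0], [0.99, 0.143, -0.001], [-0.001, 0.0, -1.0]] [ 0.97 -0.12 -1.19] 0.05944911668794444
0.085 85 [-27.5 -18.  -14.5]
0.1 45 [-19.2 -17.2  -1.7]
0.112 50 [-18.8 -16.4  -7.8]
0.124 43 [-19.  -15.9   6.3]
scene top 137 [ -2.2  -7.3 134.1] [[-29.7, -19.0, 128.6], [25.1, 6.6, 137.8]]
top top 180 [ -3.4  -8.3 134.4] [[-30.6, -18.8, 128.8], [22.9, 5.6, 138.8]]
0.17 71 4.0
0.19 75 4.6
0.21 77 5.2
0.23 83 5.4
0.25 125 5.6
foot z 0.1634 x range [-0.03156166  0.02923579]
```

carry_out(deltas="-0.001 0.005 0 0 0 0 -1;-0.001 0.005 -0.02 0 0 0 -1;-0.001 0.005 -0.06 0 0 0 -1;-0.001 0.005 -0.1 0 0 0 -1;-0.001 0.005 -0.13 0 0 0 -1;-0.001 0.005 -0.15 0 0 0 -1;-0.001 0.005 -0.161 0 0 0 -1;-0.001 0.005 -0.161 0 0 0 -1;-0.001 0.005 -0.161 0 0 0 -1")

```text
t: 18.12
tool_pos: [0.5466, 0.2301, 0.1785]
ee_rot: [[-0.146, 0.989, 0.001], [0.989, 0.146, 0.0], [0.0, 0.001, -1.0]]
ft_force: [-0.0, -0.4, -0.7]
opening: 0.0594
finger_force: 65.2
```

```bash
python3 look.py 6;python3 chk.py 6; python3 - <<'E'
import cv2
a=cv2.imread('pics/scene6.png')[80:230,340:490]
cv2.imwrite('pics/crop6.png',cv2.resize(a,(600,600),interpolation=2))
E
```

```text
18.2167 [0.5471 0.2304 0.1794] [[-0.146, 0.989, 0.002], [0.989, 0.146, 0.001], [0.001, 0.002, -1.0]] [ 0.43  0.53 -0.21] 0.05912340811929582
0.085 87 [-27.8 -18.6  -2.5]
0.1 52 [-19.3 -16.4   8.8]
0.112 48 [-18.8 -16.8  -2.5]
0.124 55 [-19.1 -14.6  13.6]
scene top 229 [  1.8   1.5 134.1] [[-30.4, -19.1, 128.4], [28.2, 29.3, 143.9]]
top top 234 [ -4.2  -2.5 134.5] [[-31.5, -18.8, 128.4], [23.9, 16.8, 142.8]]
```

View pics/crop6.png

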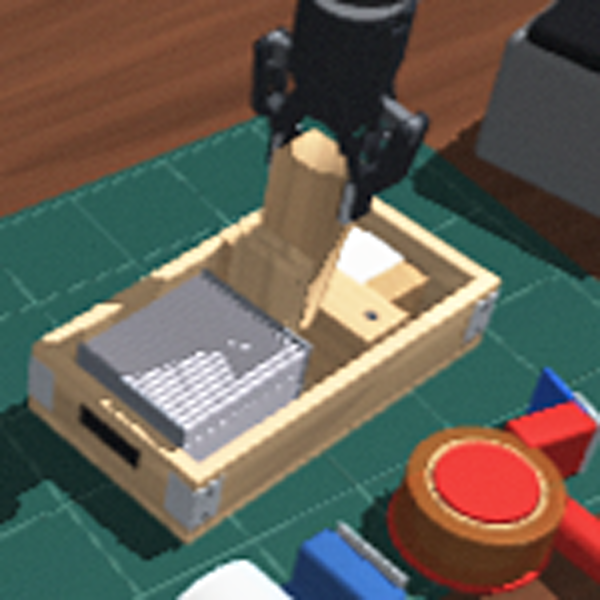

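The crop shows the wedge entering behind the two upright spacers at (310,220), with nothing disturbed. I press it down in small steps, following the slope.

carry_out(deltas="0 -0.001 -0.006 0 0 0 -1;0 -0.002 -0.011 0 0 0 -1;0 -0.003 -0.017 0 0 0 -1;0 -0.004 -0.022 0 0 0 -1;0.001 -0.005 -0.028 0 0 0 -1;0.001 -0.0066 -0.033 0 0 0 -1;0.001 -0.0066 -0.033 0 0 0 -1")

```text
t: 18.8
tool_pos: [0.5465, 0.2253, 0.1574]
ee_rot: [[-0.145, 0.989, -0.001], [0.989, 0.145, -0.001], [-0.0, -0.001, -1.0]]
ft_force: [-0.8, 0.4, -0.9]
opening: 0.0593
finger_force: 65.2
```

carry_out(deltas="0 -0.001 -0.004 0 0 0 -1;0 -0.002 -0.008 0 0 0 -1;0 -0.003 -0.012 0 0 0 -1;0.0005 -0.0035 -0.0133 0 0 0 -1;0.0005 -0.0035 -0.0133 0 0 0 -1")

```text
t: 19.22
tool_pos: [0.5472, 0.2236, 0.1501]
ee_rot: [[-0.146, 0.989, -0.0], [0.989, 0.146, -0.0], [-0.0, -0.0, -1.0]]
ft_force: [-0.3, 0.3, -1.1]
opening: 0.0591
finger_force: 65.2
```

carry_out(deltas="0 -0.001 -0.003 0 0 0 -1;0 -0.0015 -0.006 0 0 0 -1;0 -0.002 -0.008 0 0 0 -1;0 -0.002 -0.008 0 0 0 -1;0 -0.002 -0.008 0 0 0 -1")

```text
t: 19.63
tool_pos: [0.5472, 0.2223, 0.1453]
ee_rot: [[-0.146, 0.989, -0.0], [0.989, 0.146, -0.0], [-0.0, -0.0, -1.0]]
ft_force: [0.4, -0.3, -1.2]
opening: 0.059
finger_force: 65.3
```

carry_out(deltas="0 -0.0005 -0.002 0 0 0 -1;0 -0.001 -0.004 0 0 0 -1;0 -0.001 -0.005 0 0 0 -1;0 -0.001 -0.005 0 0 0 -1")

```text
t: 19.97
tool_pos: [0.5474, 0.2218, 0.1427]
ee_rot: [[-0.146, 0.989, 0.001], [0.989, 0.146, -0.0], [-0.0, 0.001, -1.0]]
ft_force: [-0.2, -1.5, 0.6]
opening: 0.0592
finger_force: 65.4
```

carry_out(deltas="0 -0.0005 -0.0015 0 0 0 -1;0 -0.001 -0.003 0 0 0 -1;0 -0.001 -0.0035 0 0 0 -1;0 -0.001 -0.0035 0 0 0 -1")

```text
t: 20.3
tool_pos: [0.5474, 0.2212, 0.1407]
ee_rot: [[-0.146, 0.989, 0.001], [0.989, 0.146, -0.0], [-0.0, 0.001, -1.0]]
ft_force: [-0.1, -2.6, 3.6]
opening: 0.0591
finger_force: 65.7
```

carry_out(deltas="0 -0.0005 -0.0015 0 0 0 -1;0 -0.0008 -0.0025 0 0 0 -1;0 -0.0008 -0.0025 0 0 0 -1;0 -0.0008 -0.0025 0 0 0 -1")

```text
t: 20.63
tool_pos: [0.5476, 0.221, 0.14]
ee_rot: [[-0.146, 0.989, 0.001], [0.989, 0.146, 0.0], [-0.0, 0.001, -1.0]]
ft_force: [-0.8, -2.3, 8.7]
opening: 0.0592
finger_force: 66.3
```

carry_out(deltas="0 0 -0.001 0 0 0 -1;0 0 -0.002 0 0 0 -1;0 0 -0.002 0 0 0 -1;0 0 -0.002 0 0 0 -1;0 0 -0.002 0 0 0 -1")

```text
t: 21.05
tool_pos: [0.5477, 0.221, 0.1397]
ee_rot: [[-0.145, 0.989, 0.001], [0.989, 0.145, -0.0], [-0.0, 0.001, -1.0]]
ft_force: [-1.9, -4.5, 13.1]
opening: 0.0591
finger_force: 66.9
```

carry_out(deltas="0 0 -0.001 0 0 0 -1;0 0 -0.002 0 0 0 -1;0 0 -0.003 0 0 0 -1;0 0 -0.004 0 0 0 -1;0 0 -0.004 0 0 0 -1;0 0 -0.004 0 0 0 -1")

```text
t: 21.55
tool_pos: [0.548, 0.2209, 0.139]
ee_rot: [[-0.145, 0.989, 0.002], [0.989, 0.145, -0.001], [-0.001, 0.002, -1.0]]
ft_force: [-4.3, -6.8, 22.5]
opening: 0.0593
finger_force: 68.0
```

```bash
python3 look.py 7;python3 chk.py 7; python3 - <<'E'
import numpy as np
for c in("scene","top"):
    for n in(0,7):
        Q=np.load(f"{c}{n}_c.npy") if n else None
        if Q is None:
            P=np.load(c+"0.npy"); q=P[...,:2]-[.5518,.2011]; Q=np.dstack([q@[.9894,.1452],q@[-.1452,.9894],P[...,2]])
        k=(abs(Q[...,0])<.05)&(Q[...,1]<-.03)&(Q[...,1]>-.17)&(Q[...,2]>.083)&(Q[...,2]<.1); print(c,n,"unit",np.round(np.median(Q[k],0)*1000,1),np.round(np.percentile(Q[k][:,1],1)*1000,1))
E
python3 - <<'E'
import cv2
a=cv2.imread('pics/scene7.png')[80:230,340:490]
cv2.imwrite('pics/crop7.png',cv2.resize(a,(600,600),interpolation=2))
E
```

```text
21.65 [0.548  0.2209 0.139 ] [[-0.145, 0.989, 0.002], [0.989, 0.145, -0.001], [-0.001, 0.002, -1.0]] [-4.74 -6.04 20.85] 0.05970566746977104
0.085 78 [-25.4 -19.9 -16.2]
0.1 39 [-20.2 -18.   -4.9]
0.112 48 [-21.5 -18.3 -15.6]
0.124 35 [-22.  -18.1  -9.8]
scene top 197 [  3.7  -4.3 135.1] [[-30.4, -20.2, 128.9], [35.1, 13.2, 144.3]]
top top 210 [ -4.8  -8.3 134.6] [[-33.7, -20.4, 129.0], [24.6, 7.0, 142.4]]
scene 0 unit [  0.6 -94.9  86.3] -150.5
scene 7 unit [  1.8 -93.8  86.2] -150.7
top 0 unit [  1.4 -93.4  86.7] -150.0
top 7 unit [  1.8 -91.2  86.5] -149.8
```

View pics/crop7.png

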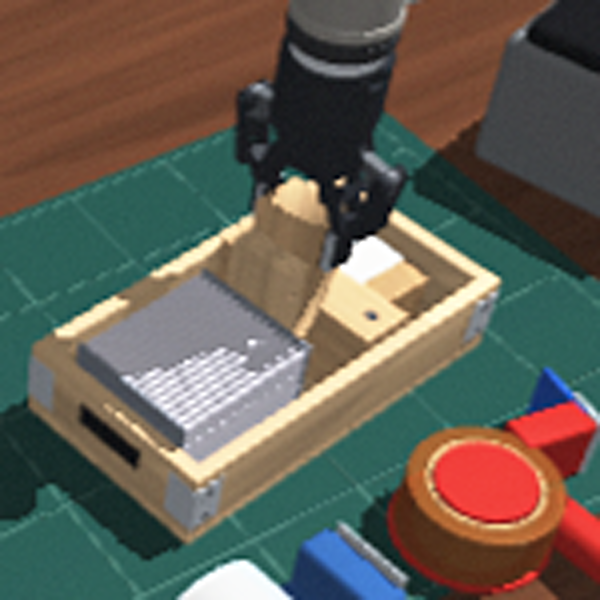

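The crop shows the spacers flat against the unit's face at (265,260) and the wedge well down against the timber. The wedge is about 53 mm down, the reaction is a steady 21–22 N, and the unit has not moved. I hand in while still holding the wedge.

```bash
python3 -c "
from station import r
print(r.close_job())"
```

```text
the job is handed in; nothing more can be done
None
```

I handed the job in after about 22 s: two spacers stand upright in the gap and the wedge sits about 53 mm down beside them, tight at about 21 N of push and still held. The camera showed the power supply had not moved from its end wall; I did not measure the bystanders, but the pictures showed nothing knocked, and the result of the judging was not shown to me.

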